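# Seat the bearing caps and hold back a belt sander's tensioner

### The arm

A 6-joint arm with a two-finger parallel gripper is mounted at the origin on the work surface. World frame = base frame: x ahead of the robot, y to its left, z up, the work surface at z = 0. Lengths are in m, angles in degrees, forces in N, time in s.
With the tool pointing down it reaches from about 0.4 to 0.825 m from the base axis. Payload 7 kg.
Tool frame: the origin (TCP) lies midway between the tips of the shut fingers; the grasp point (between the pads) lies 19 mm behind it; z points along the fingers, y is the line along which they close (so a half turn about z gives the same grasp; the last joint's range is limited). The gripper opens to 88 mm and grips with 3 to 60 N. Pads are 19 mm wide; open, the fingers measure 130 mm over their backs; the gripper's body (78 mm by 193 mm) begins 47 mm behind the grasp point.
Start: joints at [-55.915, 20.546, 0.682, 0, -70.136, -16.507], TCP at [0.204, -0.643, 0.227] pointing down, gripper open.
Joint ranges: [-176.03, 176.03], [-82.01, 121.73], [-58.28, 71.71], [-173.87, 95.51], [-174.79, -0.11], [-173.66, 173.66]. Speed limits (degrees/s): [136.94, 136.94, 172.46, 180, 180, 180].

### API

Orientations are given as a 3x3 rotation matrix whose columns are the frame's x, y, z axes.
In Python, from rig import robot gives the robot as it stands. Calls block until the motion is done:
- robot.goto(position, orientation): joint-space move of the TCP to a pose.
- robot.servo_line(position, ori=None, speed=0.15): straight line of the TCP; ori=None keeps the orientation; speed is the mean speed in m/s.
- robot.movej(angles): joint-space move.
- robot.move_gripper(opening): opening from 0.0 (shut) to 1.0 (fully open); the grip force is fixed at half the most; returns when the fingers have stopped.
- robot.dwell(seconds).
- robot.ik(position, orientation): joint angles nearest the present ones, or None.
- robot.grab_frame(name): name is "side" or "top" or "wrist"; returns (picture, depth): 384x512x3 uint8, red, green, blue; 384x512 float32, m along the optical axis (not along the pixel's ray), 0 where there is no reading.
- robot.camera_info(name): a dict with "vfov" (degrees; the focal length in pixels is half the picture's height over the tangent of half this angle, whatever the lens; pixels are square), "cx", "cy" (the principal point, pixels), "view" (4x4, takes a point from world to camera coordinates); the wrist camera has in their place "T_tool_cam" (4x4, takes a point from camera to tool coordinates, whose origin is the TCP and whose axes are the flange's). Camera axes: x right, y down, z forward; pixel columns grow to the right and rows downward; lengths in m; the calibration is good to about 2 mm. A picture is of the moment at which its call begins: read the wrist's pose just before it. camera_info takes no time and is no camera call.
A pose or a line that the arm cannot do raises robot.Unreachable and nothing moves.
- robot.job_done(): hands the job in; it is judged then, once.
Readings, each from a call of its own:
- robot.read_t(): time.
- robot.read_qpos(): joint angles.
- robot.read_qvel(): joint speeds.
- robot.read_effort(): joint torques, N m.
- robot.read_position(): TCP position.
- robot.read_tcp_rot(): TCP orientation.
- robot.read_force(): force on the tool from outside, world axes, zero at the start.
- robot.read_ft_torque(): the same for the moment, N m.
- robot.read_grip_width(): opening from 0.0 (shut) to 1.0 (fully open).
- robot.read_finger_force(): force on a finger pad.
Only numpy, scipy, OpenCV 4.12 (cv2) and the standard library are available. Lean on these libraries where they do the work, as an engineer would, in place of code of your own. Each camera call takes 0.05 s, during which the arm holds its last target. There are 200 camera calls.

### The job

The edge sander on the bench is being readied for a new belt. First press both round bearing caps, the one on the big drum and the one on the tensioner arm's pivot hub, fully home; then push the upright paddle of the sprung tensioner arm back until it has passed its ratchet click, and a little further (about a centimetre at the paddle) so that your fingers and not the pawl hold the spring, and finish there, still holding it back. Leave the other things on the bench as they are.

Things in the scene. Friction and masses are not known exactly. Their poses are not given: they have to be found in the camera images.
- sander: edge sander, belt and cover off: bolted-down grey base plate 280 (x) x 340 (y) x 30 mm high, at a small yaw. Origin under the plate's centre, x away from the robot, y to the robot's left, z up. At (x, y) mm in this frame: dark drum 90 mm across, top 100 mm above the bench, at (-40, -110); upright platen 8 x 60, 95 mm up, at (-75, -20); pawl housing, 70 mm up, near (122, 65)
- drum_cap_top (a point): centre of the top of the plain metal cap on the big drum: flange 34 mm across and 8 mm thick, standing on a thin stem some 5 to 8 mm proud of the drum; fully home its top is 108 mm above the bench
- drum_cap (a joint): how far this cap is pressed in, m: 0 = 8 mm proud, 0.008 = fully home. A push fit: about 6 N moves it down, it stays where it is left
- hub_cap_top (a point): the same for the identical cap on the tensioner's pivot hub; fully home its top is 83 mm above the bench
- hub_cap (a joint): how far the hub's cap is pressed in, m: 0 = 8 mm proud, 0.008 = fully home; about 6 N
- hub (a point): point on the arm's vertical pivot axis, at the base plate's top (30 mm above the bench); axes as the sander's. The pivot hub is dark steel, 40 mm across, its top 75 mm above the bench, at (40, 60) mm in the sander's frame. The tensioner arm turns about it: a flat bar 45 to 57 mm above the bench, with an aluminium roller 36 mm across, 92 mm from the pivot, reaching 101 mm up
- paddle (a point): centre of the face to push on the arm's paddle: steel plate 30 mm wide (along the arm), 10 mm thick, 57 to 117 mm above the bench, middle of its thickness on the arm's centre line, 150 mm from the pivot axis; this point is 100 mm above the bench. x points along the arm away from the pivot, y is the direction to push (the face looks to -y; the drum is on the +y side)
- tensioner (a joint): angle of the tensioner arm, rad: 0 = sprung out at rest, grows as the paddle is pushed (anticlockwise seen from above, about the hub) up to a stop at 0.65. The spring takes about 4 N at the paddle at rest and 7 N at 0.5; the pawl adds 1 to 2 N just before the click. The click comes at about 0.44; let go past it, the arm falls back onto the pawl and rests at about 0.44
- pawl (a joint): travel of the spring pawl, m: 0 = dropped in, up to 0.007 while the arm's tail pushes it outward just before the click; it snaps back to 0 at the click
- spare_roller_mid (a point): bystander: a spare aluminium roller 36 mm across, 46 mm high, standing on the sander's plate behind the drum; its centre
- tin: bystander: open steel tin 90 mm across, 100 mm high; origin at its underside
- brush: bystander: hand brush 150 x 42 x 36 mm
- bracket: bystander: steel angle bracket 120 x 50 x 50 mm
- spanner: bystander: spanner 170 mm long
- screwdriver: bystander: screwdriver 200 mm long

How it is judged:
By the outcome, as a careful person would: the job done as asked, in the order asked, and still so for the second after the job is handed in, while the arm keeps its last pose, push and grip.
It also fails if it takes over 51 s, if anything falls off the work surface, if the arm or the gripper's body presses on something with over 40 N, if the wrist force passes 120 N, or if a joint passes its speed limit or range.

## Working session

There is one attempt and no reset: what is moved stays moved. The work goes in short steps, each a Python script; the robot and the scene stay as the last script left them, time stands still between calls to the robot, and variables do not carry over. Pictures are saved under pics/ and viewed, at most 10 in all, crops included, and the job is handed in when it is done.

```bash
ls; mkdir -p pics
python3 - <<'E'
from rig import robot
import cv2,numpy as np
for n in ["top","side"]:
    im,d=robot.grab_frame(n); np.savez(f"{n}.npz",im=im,d=d)
    cv2.imwrite(f"pics/{n}0.png",cv2.resize(im[:,:,::-1],(800,600)))
    print(n,robot.camera_info(n),(d>0).mean())
print(robot.read_t(),robot.camera_info("wrist"),robot.read_tcp_rot())
E
```

```text
pics
top {'vfov': 42.330656461969994, 'cx': 258.3387096156146, 'cy': 185.61333334810539, 'view': array([[-2.36480341e-02, -9.99709707e-01, -4.61214013e-03,
        -1.21234251e-02],
       [-9.78400454e-01,  2.40911590e-02, -2.05309931e-01,
         5.24500805e-01],
       [ 2.05361443e-01, -3.42656261e-04, -9.78686140e-01,
         1.63781728e+00],
       [ 0.00000000e+00,  0.00000000e+00,  0.00000000e+00,
         1.00000000e+00]])} 0.9963022867838541
side {'vfov': 55.768029637376046, 'cx': 259.27387359283165, 'cy': 191.04377678674265, 'view': array([[-0.9918699 , -0.12722488, -0.00281463,  0.50241569],
       [-0.0816653 ,  0.6533297 , -0.75265602,  0.13565671],
       [ 0.09759545, -0.74630699, -0.65840793,  1.09319963],
       [ 0.        ,  0.        ,  0.        ,  1.        ]])} 0.9959665934244791
0.1 {'vfov': 64.5608371596866, 'cx': 263.6355334826925, 'cy': 194.7388675161222, 'T_tool_cam': array([[ 8.22884910e-04, -9.51555286e-01, -3.07476601e-01,
         8.33270041e-02],
       [ 9.99999607e-01,  8.84876726e-04, -6.21983615e-05,
         1.20814825e-03],
       [ 3.31264068e-04, -3.07476429e-01,  9.51555640e-01,
        -1.57640989e-01],
       [ 0.00000000e+00,  0.00000000e+00,  0.00000000e+00,
         1.00000000e+00]])} [[-9.53338660e-01 -3.01902410e-01 -5.77652662e-04]
 [-3.01902932e-01  9.53337684e-01  1.37121423e-03]
 [ 1.36725168e-04  1.48162657e-03 -9.99998893e-01]]
```

View pics/top0.png

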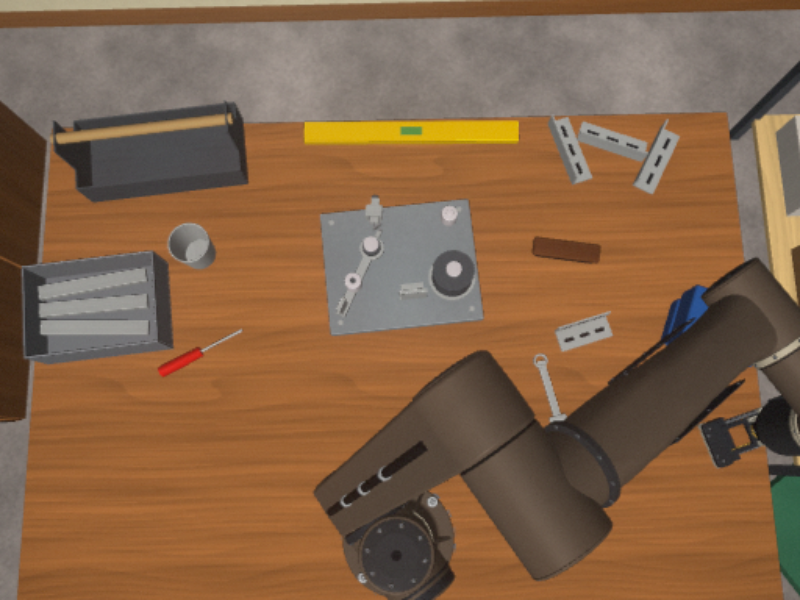

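View pics/side0.png

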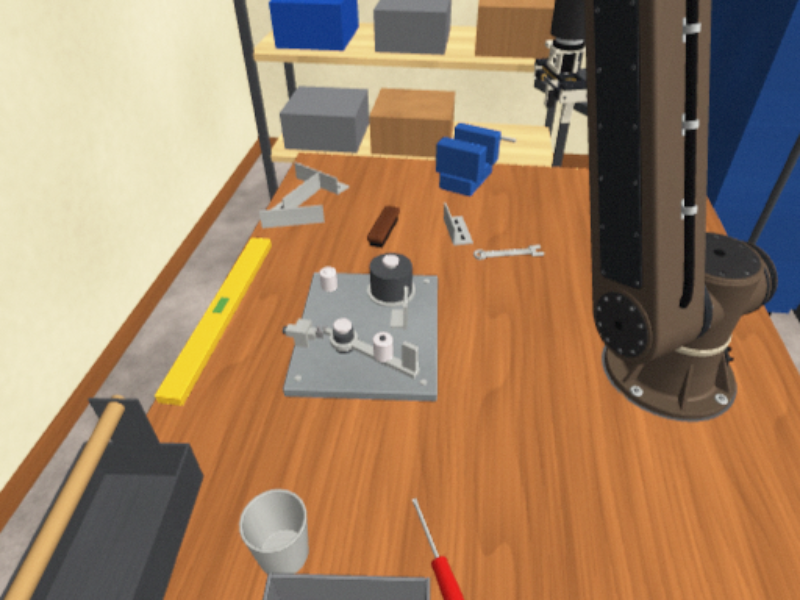

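The top view shows the drum cap at about (453,269), the hub cap at (371,244), the roller at (353,282) and the paddle near (345,305). The push goes towards the drum, which is the image right (-y). The side view agrees, and both caps stand proud.

```bash
cat > h.py <<'E'
import numpy as np,cv2
def cloud(d,info,Tcw=None):
    f=192/np.tan(np.radians(info["vfov"]/2)); v,u=np.mgrid[:384,:512]
    c=np.stack([(u-info["cx"])/f*d,(v-info["cy"])/f*d,d],-1)
    T=np.linalg.inv(info["view"]) if Tcw is None else Tcw
    return c@T[:3,:3].T+T[:3,3]
E
python3 - <<'E'
from rig import robot
from h import *
for n,box in [("top",(190,110,325,225)),("side",None)]:
    z=np.load(n+".npz"); P=cloud(z["d"],robot.camera_info(n))
    X,Y,Z=P[...,0],P[...,1],P[...,2]
    roi=(z["d"]>0)&(X>.3)&(X<.8)&(abs(Y)<.3)&(Z>-.02)&(Z<.2)
    print(n,"bench z",np.median(Z[(X>.3)&(X<.8)&(abs(Y)<.3)&(abs(Z)<.012)]),"plate",np.median(Z[roi&(Z>.022)&(Z<.038)]))
    m=(roi&(Z>.022)&(Z<.038)).astype(np.uint8)
    m=cv2.morphologyEx(m,cv2.MORPH_CLOSE,np.ones((25,25)))
    k=max(cv2.findContours(m,0,2)[0],key=cv2.contourArea)[:,0]
    r=cv2.minAreaRect((P[k[:,1],k[:,0],:2]*1000).astype(np.float32)); print("rect",r)
    m=(roi&(Z>.045)&(Z<.16)).astype(np.uint8)
    nn,l,s,c=cv2.connectedComponentsWithStats(m)
    for i in range(1,nn):
        if s[i,4]>8: 
            q=P[l==i]; print(s[i],q.mean(0).round(4),q[:,2].max().round(4))
    # top points
    for nm,(a,b) in {"drum":(.1085,.13)}.items():
        q=P[roi&(Z>a)&(Z<b)]; print(nm,len(q),q.mean(0),q.min(0),q.max(0))
z=np.load("top.npz");P=cloud(z["d"],robot.camera_info("top"))
np.set_printoptions(linewidth=250)
print((P[145:212,205:250,2]*1000).astype(int)[::2])
cv2.imwrite("pics/crop.png",cv2.resize(z["im"][115:220,195:320,::-1],None,fx=5.5,fy=5.5,interpolation=cv2.INTER_CUBIC))
E
```

```text
top bench z -1.8669132612059158e-05 plate 0.02998403520516102
rect ((587.4940795898438, -18.380020141601562), (281.7046813964844, 340.4214172363281), 4.769261360168457)
[215 125  31  78 681] [0.6003 0.0602 0.0731] 0.1239
[282 132  11  12  99] [ 0.6898 -0.1284  0.0692] 0.0822
[276 160  28  30 630] [ 0.5514 -0.1302  0.0981] 0.1238
[256 183  18   8  96] [ 0.5128 -0.0455  0.0801] 0.1002
drum 110 [ 0.53647522 -0.06215556  0.11547174] [ 0.47266192 -0.15627239  0.10875548] [0.59001645 0.11780695 0.12394329]
side bench z -0.0010698568876798542 plate 0.028855345749195294
rect ((585.2819213867188, -15.758041381835938), (277.91436767578125, 341.5532531738281), 4.733896732330322)
[237 162  27  47 762] [ 0.547  -0.1025  0.0871] 0.1173
[205 171  11  13 116] [ 0.688  -0.1199  0.064 ] 0.077
[ 181  204   88   39 1159] [0.5835 0.0757 0.0711] 0.1184
drum 108 [ 0.52361956 -0.02461621  0.11390308] [ 0.47023218 -0.14356794  0.10863091] [0.56947839 0.12145619 0.1183948 ]
[[ -8  31  32 ...  29  34  38]
 [-10  35  31 ...  33  28  34]
 [ -2  29  33 ...  26  33  32]
 ...
 [  1  -3  -4 ...  25  33  31]
 [  5   0  -2 ...  35  22  36]
 [  4   0  -2 ...  17   2   0]]
```

View pics/crop.png

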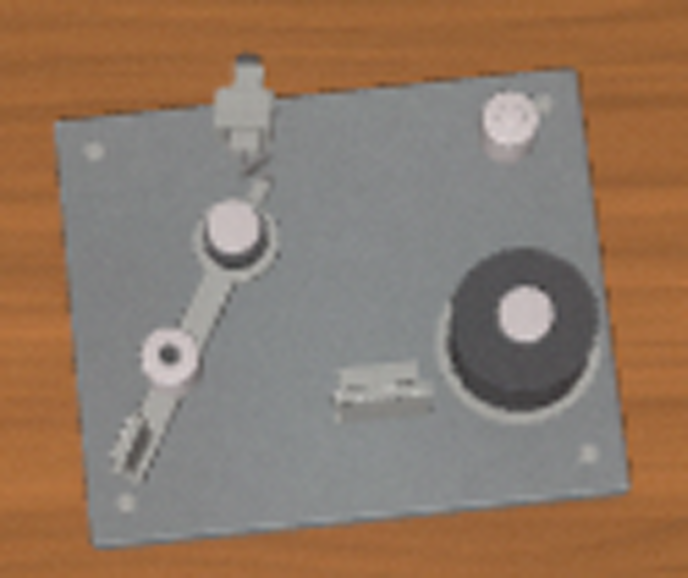

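The crop gives these pixels in the original picture: drum cap (290.5,171.9), hub cap (237.5,155.7), roller top (225.7,179.4). The paddle is at crop (135,440). The plate yaw is about 4.75°.

```bash
cat >> h.py <<'E'
def ray(px,z,info):
    f=192/np.tan(np.radians(info["vfov"]/2)); T=np.linalg.inv(info["view"])
    r=T[:3,:3]@[(px[0]-info["cx"])/f,(px[1]-info["cy"])/f,1]; return T[:3,3]+r*(z-T[2,3])/r[2]
def down(a):
    a=np.radians(a); c,s=np.cos(a),np.sin(a); return np.array([[c,s,0],[s,-c,0],[0,0,-1]])
def press(robot,xy,R,zs,zh):
    robot.servo_line([*xy,zs],R,speed=0.12); z=zs; log=[]
    while z>zh-.005:
        z-=.0015; robot.servo_line([*xy,z],R,speed=.03)
        F=robot.read_force(); log.append((round(z,4),round(robot.read_position()[2],4),round(F[2],1)))
        if F[2]>18: break
    print(log); robot.servo_line([*xy,zs+.02],R,speed=.12)
E
python3 - <<'E'
from rig import robot
from h import *
i=robot.camera_info("top")
y=np.radians(4.75);A=np.array([[np.cos(y),-np.sin(y)],[np.sin(y),np.cos(y)]]);o=np.array([.5865,-.0175])
d=ray((290.5,171.9),.113,i);h=ray((237.5,155.7),.088,i);r=ray((225.7,179.4),.101,i)
print("drum",d,o+A@[-.04,-.11]);print("hub",h,o+A@[.04,.06]);print("roller",r,np.linalg.norm(r-h),np.degrees(np.arctan2(*(r-h)[1::-1])))
d=(d[:2]+o+A@[-.04,-.11])/2
for a in (160,200,243,273,63,93): print(a,np.round(robot.ik([.5,.12,.1],down(a)),0) if robot.ik([.5,.12,.1],down(a)) is not None else None)
robot.move_gripper(0.0)
robot.goto([*d,.15],down(243)); print(robot.read_t(),robot.read_force())
press(robot,d,down(243),.12,.108); print(robot.read_t(),robot.read_force())
E
```

```text
drum [ 0.55550222 -0.13226925  0.113     ] [ 0.55574628 -0.13043453]
hub [0.62222563 0.04334376 0.088     ] [0.62139413 0.04560626]
roller [0.53805916 0.08327315 0.101     ] 0.09406035693728398 154.61988692750919
160 [  35.   13.  -29.    0.  -48. -145.]
200 [  35.   13.  -29.    0.  -48. -105.]
243 [ 35.  13. -29.   0. -48. -62.]
273 [ 35.  13. -29.   0. -48. -32.]
63 [ 35.  13. -29.   0. -48. 118.]
93 [ 35.  13. -29.   0. -48. 148.]
3.7583 [ 0.51015513 -0.27497236  0.40305274]
[(0.1185, np.float64(0.1191), np.float64(0.3)), (0.117, np.float64(0.1171), np.float64(0.2)), (0.1155, np.float64(0.1156), np.float64(0.6)), (0.114, np.float64(0.1143), np.float64(3.6)), (0.1125, np.float64(0.1127), np.float64(4.0)), (0.111, np.float64(0.1111), np.float64(4.0)), (0.1095, np.float64(0.1096), np.float64(4.9)), (0.108, np.float64(0.1083), np.float64(5.9)), (0.1065, np.float64(0.1082), np.float64(16.8)), (0.105, np.float64(0.108), np.float64(27.8))]
7.1 [-0.09973847  0.39781388 -0.25103152]
```

Drum cap is home: the tip stopped at 0.108 with 28 N. Next is the hub cap, then a wrist view of the paddle.

Run:
```python
from rig import robot
from h import *
h=np.array([.6218,.0445])
robot.goto([*h,.14],down(243))
press(robot,h,down(243),.096,.083); print(robot.read_t(),robot.read_force())
h3=np.array([*h,0]);a=np.radians(153.5);u=np.array([np.cos(a),np.sin(a),0]);v=np.array([-u[1],u[0],0])
p=h3+.15*u-.06*v; robot.servo_line([p[0],p[1],.15],down(243.5),speed=.15)
T=np.eye(4);T[:3,:3]=robot.read_tcp_rot();T[:3,3]=robot.read_position()
im,d=robot.grab_frame("wrist");i=robot.camera_info("wrist")
np.savez("w.npz",im=im,d=d,T=T@i["T_tool_cam"]); cv2.imwrite("pics/w0.png",im[:,:,::-1])
P=cloud(d,i,T@i["T_tool_cam"]); m=(d>0)&(abs(P[...,2]-.114)<.008)&(np.linalg.norm(P[...,:2]-p[:2],axis=-1)<.12)
q=P[m]; print(len(q),q.mean(0),q.min(0),q.max(0),robot.read_t(),T[:3,3])
```

```text
[(0.0945, np.float64(0.0953), np.float64(-0.7)), (0.093, np.float64(0.0931), np.float64(-0.9)), (0.0915, np.float64(0.0914), np.float64(0.3)), (0.09, np.float64(0.0901), np.float64(0.7)), (0.0885, np.float64(0.0888), np.float64(3.8)), (0.087, np.float64(0.0873), np.float64(3.8)), (0.0855, np.float64(0.0857), np.float64(3.2)), (0.084, np.float64(0.0841), np.float64(4.6)), (0.0825, np.float64(0.0832), np.float64(9.3)), (0.081, np.float64(0.0831), np.float64(18.9))]
11.3333 [-1.28747752 -0.24763177 -0.79347268]
818 [0.48589076 0.10933232 0.11580779] [0.47109244 0.0812964  0.10607868] [0.54225028 0.11957042 0.11846413] 12.6333 [0.51451184 0.1647646  0.14974361]
```

View pics/w0.png

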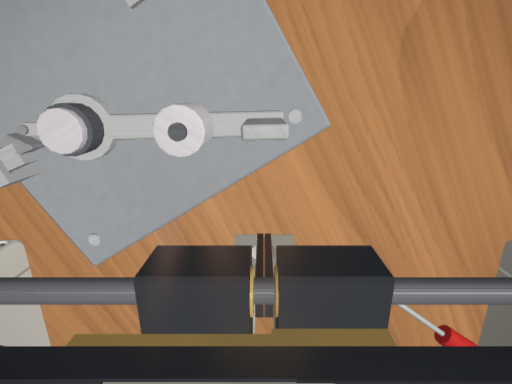

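The hub cap is home (0.0831, 19 N). In the wrist view the paddle's top edge is at (265,130), lined up with the shut fingers at column 264. The arm at rest points to about 154.5°. Now I'll make contact and push along the arc.

```bash
cat > push.py <<'E'
from rig import robot
from h import *
H=np.array([.6218,.0448]);th0=np.radians(154.5)
uv=lambda t:(np.array([np.cos(t),np.sin(t)]),np.array([-np.sin(t),np.cos(t)]))
def go(t,off,speed):
    u,v=uv(th0+t); robot.servo_line([*(H+.15*u-off*v),.092],down(np.degrees(th0+t)+90),speed=speed)
    F=robot.read_force()[:2]; p=robot.read_position()[:2]-H
    n=np.linalg.norm(p); ang=np.arctan2(p[1],p[0])-th0
    ang=(ang+np.pi)%(2*np.pi)-np.pi
    return -F@v,F@u,n,ang
E
python3 - <<'E'
from push import *
go(0,.06,.12); b=go(0,.022,.1)[0]; off=.022; print("bias",b)
while off>.004:
    off-=.0015; f=go(0,off,.03); 
    if f[0]-b>2: break
print("contact",off,f,robot.read_t())
t=0
while t<.38:
    t+=.04; f=go(t,off,.04); print(round(t,3),np.round(f,3),"joint",round(f[3]+np.arcsin(off/f[2]),3))
print(off,robot.read_t())
im,d=robot.grab_frame("top");cv2.imwrite("pics/t1.png",cv2.resize(im[115:220,195:320,::-1],None,fx=5.5,fy=5.5,interpolation=cv2.INTER_CUBIC))
E
```

```text
bias 0.4269047297866317
contact 0.014499999999999994 (np.float64(3.3792846776850496), np.float64(0.6981274899496314), np.float64(0.15060663060223656), np.float64(-0.10153670899581879)) 15.05
0.04 [ 4.686 -0.117  0.151 -0.059] joint 0.037
0.08 [ 4.645 -0.404  0.151 -0.019] joint 0.078
0.12 [ 4.556 -0.421  0.151  0.022] joint 0.118
0.16 [6.35  0.43  0.151 0.059] joint 0.156
0.2 [6.48  0.885 0.151 0.098] joint 0.195
0.24 [ 5.967 -0.514  0.151  0.139] joint 0.235
0.28 [ 5.873 -0.598  0.151  0.18 ] joint 0.277
0.32 [ 5.846 -0.478  0.151  0.221] joint 0.317
0.36 [ 5.914 -0.351  0.151  0.261] joint 0.357
0.4 [ 5.51  -0.724  0.151  0.301] joint 0.398
0.014499999999999994 18.05
```

View pics/t1.png

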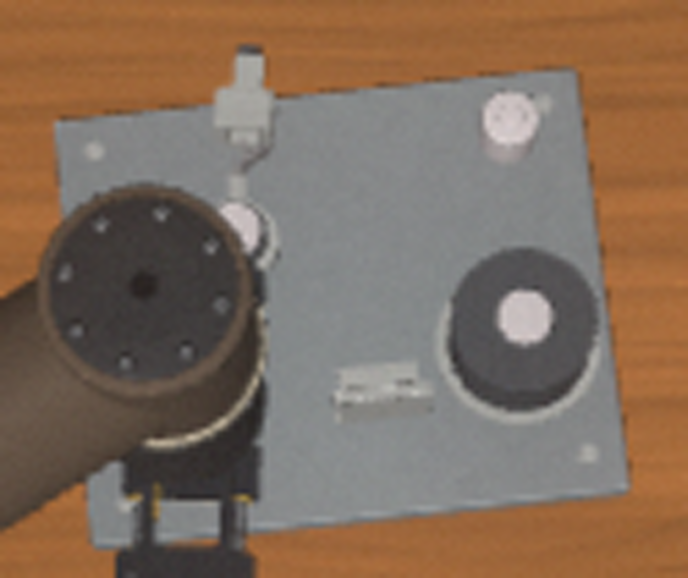

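Drum cap down, arm following, and the tail at (237,185) is nearing the pawl at (245,155). I'll continue in fine steps so the click shows in the force.

Run:
```python
from push import *
t=.40;off=.0145
while t<.508:
    t+=.009; f=go(t,off,.02); print(round(t,3),np.round(f[:2],2),"joint",round(f[3]+np.arcsin(off/f[2]),3))
robot.dwell(.5); f=go(t,off,.02); print(np.round(f,3),robot.read_t())
im,d=robot.grab_frame("top")
a=cv2.resize(im[115:190,215:275,::-1],(480,600),interpolation=cv2.INTER_CUBIC)
cv2.imwrite("pics/t2.png",a)
im,d=robot.grab_frame("wrist");cv2.imwrite("pics/w2.png",im[:,:,::-1])
```

```text
0.409 [ 5.05 -1.52] joint 0.406
0.418 [ 6.49 -0.6 ] joint 0.415
0.427 [ 6.05 -0.52] joint 0.424
0.436 [ 5.12 -0.79] joint 0.434
0.445 [ 7.14 -1.14] joint 0.443
0.454 [ 6.36 -0.08] joint 0.451
0.463 [6.31 0.72] joint 0.459
0.472 [ 6.58 -0.11] joint 0.468
0.481 [ 6.48 -0.11] joint 0.477
0.49 [ 6.58 -0.88] joint 0.486
0.499 [ 7.44 -0.5 ] joint 0.495
0.508 [7.11 0.14] joint 0.504
[ 7.33  -0.5    0.151  0.408] 21.85
```

View pics/t2.png

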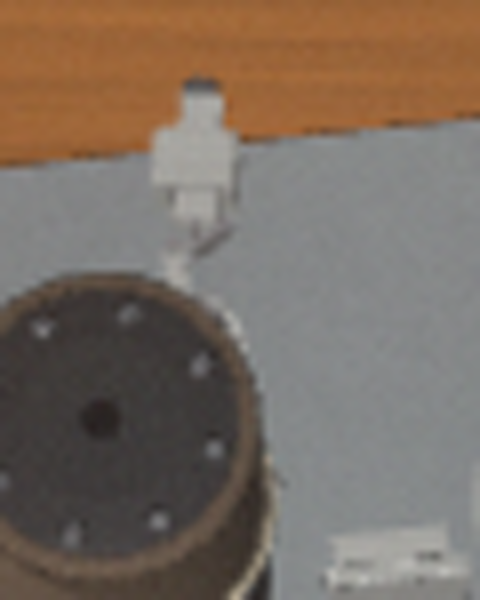

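View pics/w2.png

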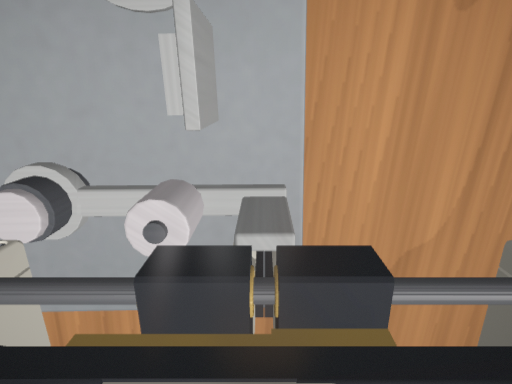

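The pawl's rear rod end moved out about 2 px (from row 125 to 123) before the click and is now back at row 125, so it has snapped in. In the wrist view the bar lies level with the fingers, which agrees with an arm angle of about 0.50 rad, roughly 1 cm past the click. The fingers hold about 7 N.

Run:
```python
from rig import robot
print(robot.job_done(),robot.read_t())
```

```text
the job is handed in; nothing more can be done
the job is handed in; nothing more can be done
```

Job handed in: both caps are pressed home, and the tensioner is held at about 0.50 rad with about 7 N from the fingers, roughly 1 cm past the click, which I confirmed from the pawl snapping back in the pictures, as the force readings were too noisy to show it.

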